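Close the centrifuge rotor without crossing its thread

TASK

Put the blue lid on the loaded rotor, with its orange ear between the two orange posts, and screw the black knob clockwise until it is fully home and snug. Start the thread gently: if it stiffens early it is crossed, so stop at once, turn it back until the screw drops in, and start again. Do not force the thread, slam the lid or disturb anything else on the bench, and let go when done.

Things in the scene. Friction and masses are not known exactly. Their poses are not given: they have to be found in the camera images.
- knob_mid (a point): Point to grasp: on the axis of the black round knob (36 mm diameter, 34 mm tall, vertical, fluted) in the middle of the blue lid, 32 mm above the lid's flat underside and 24 mm above its top face. Its axes are those of the lid. It turns in the lid both ways with slight friction (0.03 N m), at fixed height; gripped at any yaw; the lid is carried by it. Do not twist it before the lid is on.
- lid: Blue round lid, 136 mm diameter, 8 mm thick, about 0.45 kg with knob and screw. Origin: centre of its flat underside; z up; +x points to its orange ear (16 mm wide, reaching 88 mm from the axis). Under it a tapered pilot boss (44 mm diameter, 11 mm deep) and the nose of the screw (to 32 mm below the underside). At the start it lies on a white ring-shaped rest 35 mm high.
- rotor: Dark round rotor, 140 mm diameter, fixed in place, loaded with red-capped tubes. Origin: centre of its underside on the bench, z up; +x points to its key gate: two orange posts with a 23 mm gap, 72 to 86 mm from the axis, rising to 84 mm above the bench. The seated lid's underside lies 70 mm above the bench, its boss in the 46 mm bore of the hub, its ear between the posts (lid and rotor x axes parallel).
- rotor_seat (a point): Point on the rotor's axis, 70 mm above the bench: where the origin of the seated lid (lid) belongs. Axes as the rotor's.
- screw: Steel screw through the knob: turns with it, slides in it under a light downward spring (about 1 N); two opposite thread lugs 12 mm from the axis. Origin on the axis. Thread load = total contact force of screw on rotor, roughly torque / 0.012 m: when crossed it must stay under 22 N (about 0.25 N m), else under 35 N (0.4 N m); snug at home means over 8 N (about 0.1 N m, 0.13 at the knob).
- hub_thread (a point): Centre of the thread in the hub bore, on the rotor's axis, 45 mm above the bench. Its start angle cannot be seen and varies. With the lid on, each lug lies in one of the thread's two mouths (36 degrees wide) or, crossed, on the land beside it. From the mouth, clockwise (from above) runs easily (under 0.1 N m) for 100 to 145 degrees to a springy stop, 0.6 N m per rad: home.
- rotor_crossed (a point): Point on the rotor's axis 55 mm above the bench: the land where a crossed lug rides. There, clockwise meets a springy stop (0.6 N m per rad) within 0 to 75 degrees; turning back counter-clockwise 75 to 115 degrees from where that stop is first felt (95 is best) lets the screw drop 9 mm into the mouth. Counter-clockwise, the mouth also ends in such a stop.
- pin_top (a point): Centre of the top of the screw, whose yellow-tipped end (11 mm diameter) stands out of the knob's top. Height above the rotor's underside with the lid seated: crossed 132 mm, in the thread's mouth 123 mm, home 118 mm. Its axes turn with the knob.
- marker: White and blue marker pen lying on the bench between rotor and rest, 140 mm long, 17 mm thick. Bystander; origin under its middle, on the bench.
- reagent: Reagent bottle with blue cap, 60 mm diameter, 130 mm tall, beyond the rotor. Bystander; origin under its base.
- beaker: Clear beaker, 70 mm diameter, 85 mm tall. Bystander; origin under its base.
- cap_jar: Jar with red cap, 64 mm diameter, 75 mm tall. Bystander; origin under its base.
- counterweight: Brass cylinder, 34 mm diameter, 30 mm tall, in the steel tray. Bystander; origin under its base.
- timer: White bench timer, 50 x 75 x 22 mm. Bystander; origin under its base.
Not all that is in view belongs to the job. Leave any green or turquoise look-alike of the lid alone.

How it is judged:
By the outcome, as a careful person would: the job done as asked, in the order asked, and still so for the second after the job is handed in, with the robot touching nothing.
It also fails if it takes over 72 s, if anything falls off the work surface, if the arm or the gripper's body presses on something with over 40 N, if the wrist force passes 120 N, or if a joint passes its speed limit or range.

ROBOT

A 6-joint arm with a two-finger parallel gripper is mounted at the origin on the work surface. World frame = base frame: x ahead of the robot, y to its left, z up, the work surface at z = 0. Lengths are in mm, angles in rad, forces in N, time in s.
With the tool pointing down it reaches from about 275 to 825 mm from the base axis. Payload 4.9 kg.
Tool frame: the origin (TCP) lies at the very end of the fingers, on their centre line; the grasp point (between the pads) lies pinch_z behind it (pinch_z is the distance from the TCP to the grasp point, in mm); z points along the fingers, y is the line along which they close (so a half turn about z gives the same grasp; the last joint's range is limited). The gripper opens to 85 mm and grips with 20 to 120 N. Pads are 22 mm wide; open, the fingers measure 114 mm over their backs; the gripper's body (76 mm by 85 mm) begins 54 mm behind the grasp point. The pads swing forward as they close: fully open they stand 13 mm farther back than shut.
Start: joints at [-0.134, 0.326, -0.193, 1.052, 0, 1.437], TCP at [550.017, 0.009, 231.281] pointing down, gripper open.
Joint ranges: [-2.65, 2.65], [-0.97, 1.79], [-1.3, 1.35], [-1.93, 2.1], [-1.47, 1.37], [-3.14, 3.14]. Speed limits (rad/s): [2.57, 2.57, 3.14, 3.14, 3.14, 3.14].

INTERFACE

Orientations are given as [roll, pitch, yaw] about the fixed x, y, z axes, in that order (R = Rz(yaw) Ry(pitch) Rx(roll)).
In Python, from rig import * gives the robot as it stands.
- The arm moves only by the tool carry_out, never from a script. Its argument "targets" is a list of rows, each a list of 7 numbers: the turn, a rotation vector about the tool's x, y, z in units of 8 degrees (1.0 is 8 degrees), then the shift along the tool's x, y, z in units of 60 mm (1.0 is 60 mm), then the gripper's target within -1 to 1 (shut at 1, half-way at 0, fully open at -1). A call has exactly 8 rows; each row is the pose to reach, as a shift and turn from the pose commanded when the call began, along the tool's axes at that moment; what a row does not reach only later rows make up. A row lasts 1/8 s, in which the tool goes at most 62.5 mm and 10.7 degrees, less where a joint would pass 70% of its speed; a pose out of reach is approached as far as the arm can. A call with a gripper value outside its range is refused whole. The fingers move at their own pace and stop on an object; "squeeze" is the grip in N (left out, the last holds). Time passes only in rows, so rows that repeat a pose let the fingers close, or fill a call up. It gives the time, the measured TCP pose, the force, the opening and the grip force at its end, in the units of the state.
- sense(): the state, without advancing time (a new reading comes with each control period).
- get_image(name): name is "scene" or "side" or "wrist"; returns a dict with "image" (420x560x3 uint8, red, green, blue), "camera_matrix" (3x3 intrinsics, pixels), "k1" (the pictures are not rectified: a ray, as slopes to the right and down, at radius r is drawn at 1 + k1 r^2 times it, then the intrinsics apply), "rvec" (rotation vector, rad) and "tvec" (3), from world to camera coordinates, as OpenCV has them. Camera axes: x right, y down, z forward; pixel columns grow to the right and rows downward; lengths in mm; the calibration is good to about 2 mm. A picture is of the moment at which its call begins. There is no depth.
- hand_in(): hands the job in; it is judged then, once.
The state is a dict: "time_s": time; "joints": joint angles; "joint_velocities": joint speeds; "effort": joint torques, N m; "tcp_pos": TCP position; "orientation": TCP orientation; "wrist_force": force on the tool from outside, world axes, zero at the start; "ft_torque": the same for the moment, N m; "grip_width": finger opening in mm; "grip_force": force on a finger pad.
Only numpy, scipy, OpenCV 4.12 (cv2) and the standard library are available. Lean on these libraries where they do the work, as an engineer would, in place of code of your own. Each camera call takes 0.05 s, during which the arm holds its last target. There are 200 camera calls.

## Working session

There is one attempt and no reset: what is moved stays moved. The work goes in short steps, Python scripts to look and compute and a tool call to move; the robot and the scene stay as the last step left them, time stands still between calls to the robot, and variables do not carry over. Pictures are saved under pics/ and viewed, at most 10 in all, crops included, and the job is handed in when it is done.

Besides the shell and the picture viewer there is one more tool, called after ">>>" as name(argument=value, ...), one argument or row to a line, values as JSON. carry_out: Moves the arm, as the interface text tells. Its arguments: {"type":"object","properties":{"targets":{"type":"array"},"squeeze":{"type":"number"}},"required":["targets"]}

```bash
mkdir -p pics; ls; python3 - <<'E'
from rig import *
import cv2
s=sense(); print(s)
for n in ["scene","side","wrist"]:
    d=get_image(n); cv2.imwrite(f"pics/{n}0.png",d["image"][:,:,::-1]); print(n,d["camera_matrix"],d["k1"],d["rvec"],d["tvec"])
E
```

```text
pics
{'time_s': 0.0, 'joints': array([-1.34191997e-01,  3.26927027e-01, -1.93586296e-01,  1.05196786e+00,
        2.37640082e-05,  1.43659590e+00]), 'joint_velocities': array([ 1.63385316e-03, -3.04201919e-04, -1.50077078e-03, -5.77020631e-05,
       -1.59066045e-03, -1.38458905e-03]), 'effort': array([-1.24197268e-03, -4.43398941e+01,  2.62443137e+01,  1.56443648e-02,
       -1.97191571e-04, -6.55614656e-06]), 'tcp_pos': array([5.49432664e+02, 9.97263907e-02, 2.30510075e+02]), 'orientation': array([-3.13992613e+00, -2.48980375e-04,  1.57080453e+00]), 'wrist_force': array([ 0.24200701, -0.65075497,  0.32695736]), 'ft_torque': array([-0.01190036, -0.06003896, -0.01876857]), 'grip_force': 0.0, 'grip_width': 85.57861415830835}
scene [[408.20873544   0.         274.68236769]
 [  0.         408.20873544 209.74638611]
 [  0.           0.           1.        ]] -0.08645910012154796 [ 2.50954117  0.76043726 -0.21928553] [-354.24863377 -314.37391719 1721.32752965]
side [[450.31784462   0.         275.58203039]
 [  0.         450.31784462 215.97617357]
 [  0.           0.           1.        ]] -0.019343042537869178 [ 2.15095255 -0.67948515  0.35401023] [-501.19555072  169.20068083 1236.51641764]
wrist [[356.49109008   0.         281.6542981 ]
 [  0.         356.49109008 212.27523419]
 [  0.           0.           1.        ]] -0.024187132194188422 [-2.83655409e+00 -1.09155317e-04  3.22348529e-03] [-549.48288216  -37.92557766  379.58988356]
```

View pics/scene0.png

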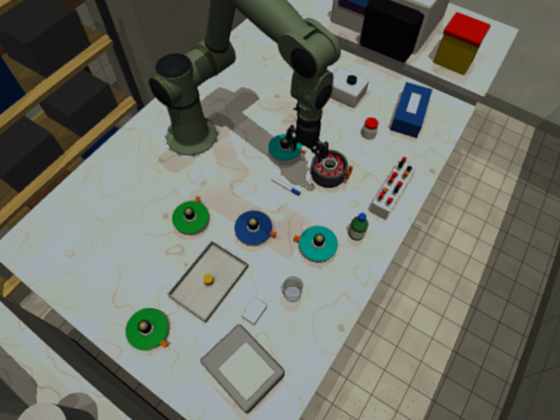

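View pics/side0.png

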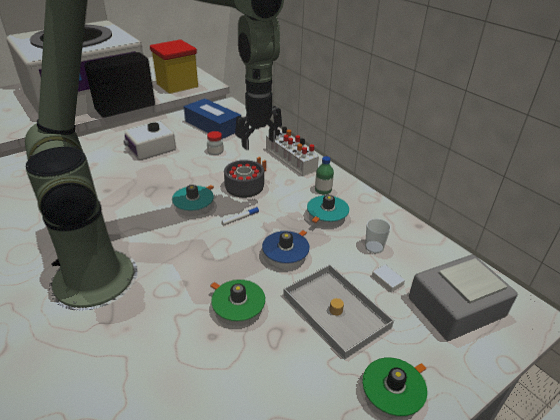

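View pics/wrist0.png

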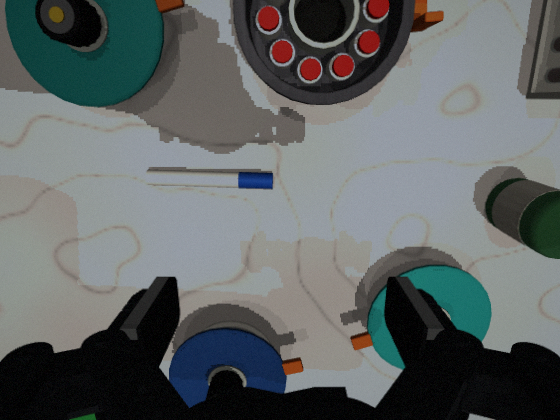

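The scene view shows the blue lid at (254,228) with its ear at (271,238), the rotor at (329,168) with its posts at (349,173), and the marker at (288,187). In the wrist view (right is +x, up is +y) the lid is at about (228,370) with its ear at (293,366), and the posts are at (428,15).

```bash
cat > h.py <<'E'
from rig import *
import numpy as np, cv2
from scipy.optimize import least_squares
def shot(n,save=None):
    d=get_image(n)
    if save: cv2.imwrite(f"pics/{save}.png",d["image"][:,:,::-1])
    d["D"]=np.array([d["k1"],0,0,0,0.]); d["R"]=cv2.Rodrigues(np.array(d["rvec"]))[0]; d["t"]=np.array(d["tvec"]).ravel()
    d["hsv"]=cv2.cvtColor(d["image"],cv2.COLOR_RGB2HSV); return d
def proj(d,P): return cv2.projectPoints(np.atleast_2d(P).astype(float),np.array(d["rvec"]),d["t"],d["camera_matrix"],d["D"])[0][:,0]
def plane(d,uv,z):
    q=cv2.undistortPoints(np.array(uv,float).reshape(-1,1,2),d["camera_matrix"],d["D"])[:,0]
    r=np.c_[q,np.ones(len(q))]@d["R"]; c=-d["R"].T@d["t"]
    return c+r*((z-c[2])/r[:,2])[:,None]
def comps(d,lo,hi,amin=8):
    m=cv2.inRange(d["hsv"],np.array(lo),np.array(hi))
    n,L,st,ce=cv2.connectedComponentsWithStats(m)
    return [(st[i,4],ce[i],st[i,:4],L==i) for i in range(1,n) if st[i,4]>=amin]
BLUE=((105,120,40),(125,255,255)); ORANGE=((5,150,100),(16,255,255)); YEL=((18,110,90),(34,255,255))
E
python3 - <<'E'
from h import *
np.set_printoptions(precision=1,suppress=True)
for n,zz in (("scene",0),("side",0),("wrist",0)):
    d=shot(n)
    for nm,c,z in (("B",BLUE,43),("O",ORANGE,39),("O84",ORANGE,84),("Y",YEL,85)):
        for a,ce,bb,m in comps(d,*c): print(n,nm,a,ce,bb,plane(d,ce,z)[0])
E
```

```text
scene B 16 [360.6   4.6] [355   3  12   4] [ 184.3 1190.4   43. ]
scene B 944 [412.2 107. ] [394  83  37  52] [721.4 630.4  43. ]
scene B 15 [ 13.1 101.9] [ 8 99 10  8] [-806.3 -314.3   43. ]
scene B 13 [  2.1 110.4] [  0 108   7   6] [-807.  -376.9   43. ]
scene B 26 [395.2 125.6] [391 122   9   8] [705.1 489.4  43. ]
scene B 194 [100.7 140.8] [ 82 126  36  33] [-271.3 -251.2   43. ]
scene B 31 [295.1 191.1] [291 188   9   7] [531.9 -19.6  43. ]
scene B 809 [252.8 227.6] [235 211  37  33] [ 489.7 -232.7   43. ]
scene B 50 [361.6 216.6] [358 213   8   8] [790.   20.3  43. ]
scene O 11 [302.5 151.2] [301 150   5   3] [453.3 160.1  39. ]
scene O 12 [348.3 172.4] [346 171   5   5] [655.4 169.3  39. ]
scene O 15 [406.  172.3] [404 170   5   5] [842.3 295.   39. ]
scene O 13 [384.4 189.4] [383 188   4   4] [806.6 175.8  39. ]
scene O 16 [197.2 198.5] [195 197   5   4] [ 244.9 -245.8   39. ]
scene O 25 [272.8 233.1] [270 231   7   5] [ 559.9 -210.    39. ]
scene O 23 [296.5 237.8] [294 236   6   5] [ 639.  -179.5   39. ]
scene O 34 [163.8 343.2] [160 340   8   7] [ 493.6 -716.1   39. ]
sce
[... 2747 characters left out ...]
9.8] [238 172  34  17] [524.3   6.   43. ]
wrist B 5407 [224.  362.8] [169 329 117  79] [ 485.1 -203.6   43. ]
wrist O 174 [166.8   3.3] [156   0  25  10] [454.  155.8  39. ]
wrist O 329 [426.6  11.3] [414   0  29  22] [671.9 149.8  39. ]
wrist O 212 [361.2 341.6] [351 334  21  16] [ 638.4 -178.3   39. ]
wrist O 203 [292.  367.1] [282 361  21  13] [ 561.7 -212.8   39. ]
wrist O84 174 [166.8   3.3] [156   0  25  10] [467.  145.3  84. ]
wrist O84 329 [426.6  11.3] [414   0  29  22] [655.5 140.1  84. ]
wrist O84 212 [361.2 341.6] [351 334  21  16] [ 626.6 -143.7   84. ]
wrist O84 203 [292.  367.1] [282 361  21  13] [ 560.2 -173.6   84. ]
wrist Y 163 [55.5 14.1] [49  7 14 15] [384.7 139.   85. ]
```

>>> carry_out(
  targets=[
    [0, 0, 0, 0.3, 0.1, 0, -1],
    [0, 0, 0, 0.8, 0.25, 0, -1],
    [0, 0, 0, 1.4, 0.4, 0, -1],
    [0, 0, 0, 1.8, 0.5, 0, -1],
    [0, 0, 0, 2.0, 0.5, 0, -1],
    [0, 0, 0, 2.0, 0.5, 0, -1],
    [0, 0, 0, 2.0, 0.5, 0, -1],
    [0, 0, 0, 2.0, 0.5, 0, -1],
  ],
)

```text
time_s: 1.3
tcp_pos: [580.0, 119.2, 231.4]
orientation: [3.142, 0.0, 1.57]
wrist_force: [0.8, 0.8, 0.1]
grip_width: 85.5
grip_force: 0.0
```

```bash
python3 - <<'E'
from h import *
np.set_printoptions(precision=1,suppress=True)
print(sense()["tcp_pos"])
d=shot("wrist","w1")
for a,ce,bb,m in comps(d,*ORANGE): print(a,ce,bb,plane(d,ce,84)[0])
E
```

```text
[580.  119.2 231.4]
371 [146.1 142.1] [134 132  25  21] [471.5 165.   84. ]
448 [372.6 148.5] [362 134  25  31] [653.8 159.5  84. ]
118 [379.2 174.8] [371 171  17   9] [660.9 138.   84. ]
```

View pics/w1.png

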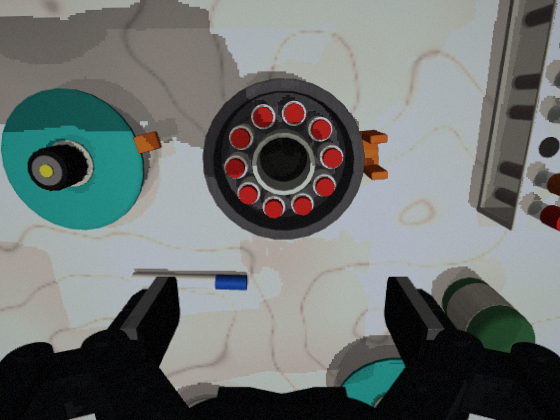

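The rotor is centred near (284,158), its bore at (284,160), and the posts' tops are at (376,136) and (378,173). I'll enlarge that region to pick edges.

```bash
python3 - <<'E'
from h import *
im=cv2.imread("pics/w1.png")[70:250,195:395]
cv2.imwrite("pics/w1c.png",cv2.resize(im,None,fx=3.3,fy=3.3,interpolation=cv2.INTER_CUBIC)[:600])
d=shot("wrist")
g=cv2.cvtColor(d["image"],cv2.COLOR_RGB2GRAY)
# bright ring contours
m=((g>95)&(d["hsv"][:,:,1]<80)).astype(np.uint8)
m[:125]=0;m[205:]=0;m[:,:245]=0;m[:,328:]=0
cs,h=cv2.findContours(m,cv2.RETR_CCOMP,cv2.CHAIN_APPROX_NONE)
for c in cs:
    if len(c)>60:
        print(len(c),cv2.fitEllipse(c))
        for z in (60,70):
            P=plane(d,c[:,0],z)[:,:2]; A=np.c_[2*P,np.ones(len(P))]; s=np.linalg.lstsq(A,(P**2).sum(1),rcond=None)[0]
            print(z,s[:2],np.sqrt(s[2]+s[0]**2+s[1]**2))
E
```

```text
175 ((283.0175476074219, 163.68585205078125), (61.35152053833008, 61.907100677490234), 80.47610473632812)
60 [581.66105405 142.47917078] 27.307970837688867
70 [581.63138915 144.21594334] 26.43556126607414
158 ((282.9429016113281, 163.0399932861328), (54.54902267456055, 55.367759704589844), 144.51002502441406)
60 [581.6013333  143.19233488] 24.325338349840084
70 [581.5735763  144.90632394] 23.548215137878714
```

View pics/w1c.png

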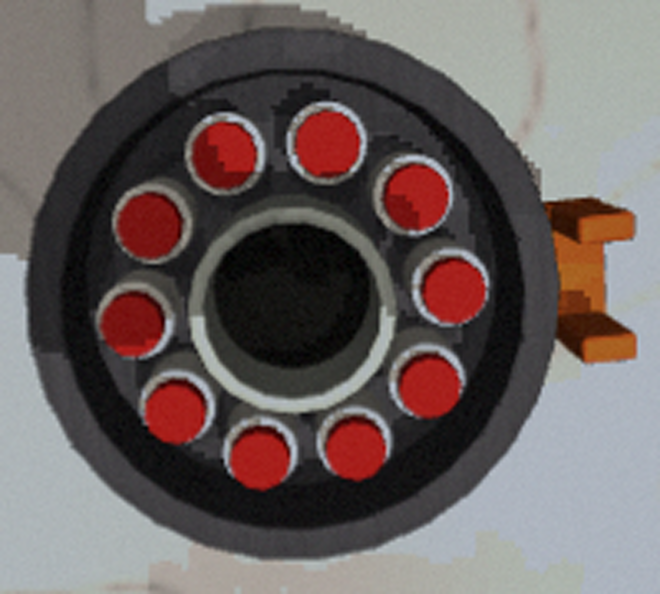

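```bash
python3 - <<'E'
from h import *
np.set_printoptions(precision=1,suppress=True)
d=shot("wrist"); print("cam",-d["R"].T@d["t"])
h=d["hsv"]; m=(h[:,:,0]>4)&(h[:,:,0]<18)&(h[:,:,1]>130)
sub=m[128:184,358:392]; V=h[128:184,358:392,2]
for r in range(128,184,1): print(r,"".join("%4d"%h[r,c,2] if m[r,c] else "   ." for c in range(360,392)))
c=plane(d,[[379.2,138.2],[379.8,175.0]],84)
print(c)
E
```

```text
cam [580.7 196.9 373. ]
128    .   .   .   .   .   .   .   .   .   .   .   .   .   .   .   .   .   .   .   .   .   .   .   .   .   .   .   .   .   .   .   .
129    .   .   .   .   .   .   .   .   .   .   .   .   .   .   .   .   .   .   .   .   .   .   .   .   .   .   .   .   .   .   .   .
130    .   .   .   .   .   .   .   .   .   .  90  86  65  63  71   .   .   .   .   .   .   .   .   .   .   .   .   .   .   .   .   .
131    .  88  88  59  62  60  70  67  71  68  79  82  77  88  61  67  91   .   .   .   .   .   .   .   .   .   .   .   .   .   .   .
132   81  93  87  73  65  62  62  68  64  60  62  65  62  67  66  58  62  66  67  77   .   .   .   .   .   .   .   .   .   .   .   .
133  109  95  56  56  59  62  61  65  63  62  64  62  66  64  61  65  66  64  65  65  64  67  79   .   .   .   .   .   .   .   .   .
134   81  79  50  54  57  53  58  61  61  65  66  66  64  65  65  67  67  65  60  62  67  69  76  92 121 138   .   .   .   .   .   .
135    .  79  49  44  50  50  52  52  57  61  62  66  76  83  98 125 139 146 157 157 161 160 162 167 167 166 157   .   .   .   .   .
136    .  56
[... 5714 characters left out ...]
.   .   .   .   .   .   .   .   .   .   .   . 162 162 163 164 169 169 171   .   .   .   .   .   .   .   .   .   .   .   .   .
180    .   .   .   .   .   .   .   .   .   .   .   .   .   .   .   .   .   .   .   .   .   .   .   .   .   .   .   .   .   .   .   .
181    .   .   .   .   .   .   .   .   .   .   .   .   .   .   .   .   .   .   .   .   .   .   .   .   .   .   .   .   .   .   .   .
182    .   .   .   .   .   .   .   .   .   .   .   .   .   .   .   .   .   .   .   .   .   .   .   .   .   .   .   .   .   .   .   .
183    .   .   .   .   .   .   .   .   .   .   .   .   .   .   .   .   .   .   .   .   .   .   .   .   .   .   .   .   .   .   .   .
[[658.6 167.8  84. ]
 [661.4 137.9  84. ]]
```

```bash
python3 - <<'E'
from h import *
np.set_printoptions(precision=2,suppress=True)
d=shot("wrist")
U=plane(d,[[370.5,135.8],[386.8,134.4],[386.8,142.0],[370.5,143.3]],84);L=plane(d,[[371.5,172.7],[387.5,171.3],[387.5,178.2],[371.5,179.5]],84)
print(U,L)
m=(U.mean(0)+L.mean(0))/2; v=m[:2]-[581.6,144.4]; print(m,np.hypot(*v),np.arctan2(v[1],v[0]))
w=U.mean(0)-L.mean(0); print(np.arctan2(-w[0],w[1]))
d=shot("scene"); 
import itertools
# cross-check of rotor centre through scene/side reprojection of circle hub
for n in("scene","side"):
    e=shot(n); uv=proj(e,[[581.6,144.4,70]])[0]; x,y=int(uv[0]),int(uv[1]); print(n,uv)
    cv2.imwrite(f"pics/{n}_r.png",cv2.resize(cv2.circle(e["image"][y-30:y+30,x-30:x+30,::-1].copy(),(30,30),0,(0,255,0),-1),None,fx=6,fy=6,interpolation=cv2.INTER_CUBIC))
cv2.imwrite("pics/r2.png",np.hstack([cv2.imread("pics/scene_r.png"),cv2.imread("pics/side_r.png")]))
E
```

```text
[[651.45 169.84  84.  ]
 [664.41 170.96  84.  ]
 [664.92 164.96  84.  ]
 [651.87 163.91  84.  ]] [[654.42 139.98  84.  ]
 [667.53 141.15  84.  ]
 [668.03 135.37  84.  ]
 [654.84 134.28  84.  ]]
[659.68 152.56  84.  ] 78.50645853882601 0.1040668429039628
0.10190380982074719
scene [329.38 163.34]
side [243.59 169.51]
```

View pics/r2.png

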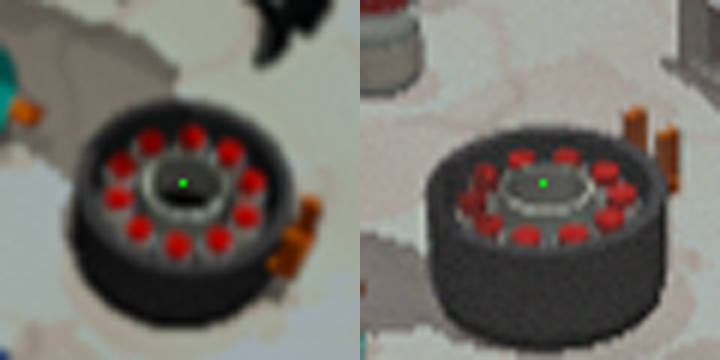

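>>> carry_out(
  targets=[
    [0, 0, 0, -0.5, -0.1, -0.2, -1],
    [0, 0, 0, -1.3, -0.4, -0.4, -1],
    [0, 0, 0, -2.2, -0.7, -0.4, -1],
    [0, 0, 0, -3.2, -1.0, -0.4, -1],
    [0, 0, 0, -4.2, -1.3, -0.2, -1],
    [0, 0, 0, -5.1, -1.5, 0, -1],
    [0, 0, 0, -5.5, -1.6, 0, -1],
    [0, 0, 0, -5.5, -1.6, 0, -1],
  ],
)

```text
time_s: 2.65
tcp_pos: [483.5, -211.6, 231.2]
orientation: [3.142, -0.0, 1.567]
wrist_force: [0.3, 1.6, -0.0]
grip_width: 85.6
grip_force: 0.0
```

Both side views agree with the rotor centre, since the dot sits in the bore centre at (183,183) and (543,183) of the composite. Next is the lid.

```bash
python3 - <<'E'
from h import *
np.set_printoptions(precision=2,suppress=True)
d=shot("wrist","w2")
for a,ce,bb,m in comps(d,*BLUE,amin=500):
    cs,_=cv2.findContours(cv2.morphologyEx(m.astype(np.uint8),cv2.MORPH_OPEN,np.ones((5,5))),cv2.RETR_EXTERNAL,cv2.CHAIN_APPROX_NONE)
    c=max(cs,key=len)[:,0]; P=plane(d,c,43)[:,:2]
    f=lambda p:np.hypot(P[:,0]-p[0],P[:,1]-p[1])-p[2]
    s=least_squares(f,[*P.mean(0),68],loss="soft_l1"); print(a,ce,s.x,np.percentile(np.abs(s.fun),[50,90]))
for a,ce,bb,m in comps(d,*ORANGE): print("O",a,ce,bb,plane(d,ce,40)[0])
for a,ce,bb,m in comps(d,*YEL): print("Y",a,ce,bb,plane(d,ce,96)[0])
E
```

```text
12711 [284.6  197.08] [ 486.72 -227.64   66.29] [0.25 0.54]
O 382 [446.27 150.06] [434 139  25  23] [ 637.57 -178.55   40.  ]
O 348 [363.04 184.13] [351 175  25  20] [ 561.73 -210.91   40.  ]
O 308 [ 43.39 220.53] [ 32 209  23  24] [ 246.1  -246.63   40.  ]
Y 96 [555.88 126.04] [552 119   8  14] [ 694.66 -152.55   96.  ]
Y 133 [284.92 214.73] [279 209  13  13] [ 486.57 -223.31   96.  ]
Y 101 [ 60.19 304.89] [ 55 300  12  11] [ 284.71 -307.69   96.  ]
Y 194 [272.69 387.28] [259 382  26  12] [ 474.54 -399.1    96.  ]
```

View pics/w2.png

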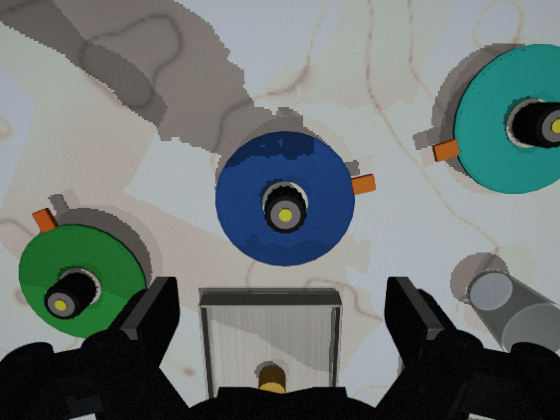

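Blue lid centred at (285,198), ear at (363,184), pin tip at (285,215). The knob is free and its neighbours are clear of it.

```bash
python3 - <<'E'
import rig
print([n for n in dir(rig) if not n.startswith("__")], getattr(rig,"pinch_z",None))
from h import *
np.set_printoptions(precision=2,suppress=True)
D=[]
for n,box in (("scene",(246,212,260,228)),("side",(278,228,294,242)),("wrist",(270,200,300,230))):
    d=shot(n)
    for a,ce,bb,m in comps(d,*YEL,amin=5):
        if box[0]<ce[0]<box[2] and box[1]<ce[1]<box[3]: D.append((d,ce,n))
    Y=[(m,ce) for a,ce,bb,m in comps(d,*ORANGE,amin=5) if np.hypot(*(ce-proj(d,[[562,-210,40]])[0]))<12]
    for m,ce in Y: print(n,"ear",plane(d,ce,40)[0])
    if n=="wrist":
        c,_=cv2.findContours(Y[0][0].astype(np.uint8),0,1); print(cv2.minAreaRect(c[0]))
f=lambda p:np.concatenate([(proj(d,[p])[0]-ce) for d,ce,_ in D])
s=least_squares(f,[486,-228,88]); print(s.x,s.fun)
print(sense()["tcp_pos"],sense()["orientation"])
E
```

```text
['PlanningError', 'get_image', 'hand_in', 'pinch_z', 'sense'] 18.700000000000003
scene ear [ 560.61 -210.42   40.  ]
side ear [ 562.74 -211.22   40.  ]
wrist ear [ 561.86 -210.83   40.  ]
((362.0823669433594, 186.87060546875), (15.402063369750977, 22.77770233154297), 77.47119140625)
[ 486.67 -228.44   80.19] [ 0.04  0.18  0.03 -0.12 -0.05 -0.01]
[ 484.35 -208.92  231.45] [ 3.14 -0.    1.57]
```

>>> carry_out(
  targets=[
    [0, 0, -1.3, -0.1, 0.02, 0, -1],
    [0, 0, -2.6, -0.2, 0.04, 0, -1],
    [0, 0, -3.9, -0.3, 0.045, 0, -1],
    [0, 0, -5.2, -0.3, 0.045, 0, -1],
    [0, 0, -6.5, -0.3, 0.045, 0, -1],
    [0, 0, -7.8, -0.3, 0.045, 0, -1],
    [0, 0, -9.1, -0.3, 0.045, 0, -1],
    [0, 0, -10.4, -0.3, 0.045, 0, -1],
  ],
)

```text
time_s: 3.85
tcp_pos: [487.3, -226.6, 231.5]
orientation: [3.142, 0.0, 3.031]
wrist_force: [0.1, 0.3, -0.5]
grip_width: 85.3
grip_force: 0.0
```

>>> carry_out(
  targets=[
    [0, 0, -1.3, 0, 0, 0.1, -1],
    [0, 0, -2.6, 0, 0, 0.3, -1],
    [0, 0, -3.9, 0, 0, 0.6, -1],
    [0, 0, -5.2, 0, 0, 0.9, -1],
    [0, 0, -6.5, 0, 0, 1.2, -1],
    [0, 0, -7.8, 0, 0, 1.4, -1],
    [0, 0, -9.1, 0, 0, 1.5, -1],
    [0, 0, -10.4, 0, 0, 1.5, -1],
  ],
)

```text
time_s: 4.85
tcp_pos: [486.9, -226.4, 140.8]
orientation: [3.141, 0.001, -1.8]
wrist_force: [-0.7, 0.6, -0.5]
grip_width: 85.5
grip_force: 0.0
```

```bash
python3 - <<'E'
from h import *
np.set_printoptions(precision=3,suppress=True)
s=sense(); print(s["tcp_pos"],s["orientation"],s["joints"])
d=shot("wrist","w3")
for a,ce,bb,m in comps(d,*YEL): print("Y",a,ce,plane(d,ce,81)[0])
E
```

```text
[ 486.879 -226.37   140.819] [ 3.141  0.001 -1.8  ] [-0.573  0.382 -0.359  0.831  0.    -1.915]
Y 268 [281.332 227.351] [ 486.673 -229.368   81.   ]
```

>>> carry_out(
  targets=[
    [0, 0, 0, 0.02, 0, 0.2, -1],
    [0, 0, 0, 0.02, 0, 0.5, -1],
    [0, 0, 0, 0.02, 0, 0.8, -1],
    [0, 0, 0, 0.02, 0, 1.1, -1],
    [0, 0, 0, 0.02, 0, 1.3, -1],
    [0, 0, 0, 0.02, 0, 1.45, -1],
    [0, 0, 0, 0.02, 0, 1.52, -1],
    [0, 0, 0, 0.02, 0, 1.52, -1],
  ],
)

```text
time_s: 5.9
tcp_pos: [486.5, -229.2, 50.1]
orientation: [-3.142, -0.0, -1.808]
wrist_force: [-0.7, 0.2, 0.3]
grip_width: 85.4
grip_force: 0.0
```

>>> carry_out(
  targets=[
    [0, 0, 0, 0, 0, 0, -0.6],
    [0, 0, 0, 0, 0, 0, -0.2],
    [0, 0, 0, 0, 0, 0, 0.1],
    [0, 0, 0, 0, 0, 0, 0.3],
    [0, 0, 0, 0, 0, 0, 0.6],
    [0, 0, 0, 0, 0, 0, 1],
    [0, 0, 0, 0, 0, 0, 1],
    [0, 0, 0, 0, 0, 0, 1],
  ],
  squeeze=50,
)

```text
time_s: 6.9
tcp_pos: [486.5, -229.2, 50.5]
orientation: [-3.141, -0.0, -1.808]
wrist_force: [-2.0, 0.6, 5.4]
grip_width: 34.6
grip_force: 49.6
```

>>> carry_out(
  targets=[
    [0, 0, 0, 0, 0, -0.05, 1],
    [0, 0, 0, 0, 0, -0.2, 1],
    [0, 0, 0, 0, 0, -0.5, 1],
    [0, 0, 0, 0, 0, -0.9, 1],
    [0, 0, 0, 0, 0, -1.3, 1],
    [0, 0, 0, 0, 0, -1.6, 1],
    [0, 0, 0, 0, 0, -1.8, 1],
    [0, 0, 0, 0, 0, -1.8, 1],
  ],
)

```text
time_s: 7.9
tcp_pos: [486.8, -229.4, 158.8]
orientation: [-3.14, -0.0, -1.808]
wrist_force: [0.2, 0.4, -4.3]
grip_width: 34.5
grip_force: 50.4
```

```bash
python3 - <<'E'
from h import *
np.set_printoptions(precision=3,suppress=True)
s=sense(); print(s["tcp_pos"],s["orientation"],s["wrist_force"],s["ft_torque"])
d=shot("wrist","w4"); zu=s["tcp_pos"][2]-15
for a,ce,bb,m in comps(d,*YEL): print("Y",a,ce,plane(d,ce,zu+48)[0])
for a,ce,bb,m in comps(d,*ORANGE): print("O",a,ce,plane(d,ce,zu+8)[0])
E
```

```text
[ 486.827 -229.403  158.757] [-3.14  -0.    -1.808] [ 0.153  0.397 -4.281] [ 0.008 -0.027 -0.004]
Y 657 [281.691 318.085] [ 486.568 -231.904  191.757]
Y 143 [ 26.685 372.476] [ 586.596 -230.73   191.757]
O 445 [121.33  299.892] [ 565.016 -233.175  151.757]
O 88 [154.318 318.125] [ 553.04  -219.999  151.757]
```

View pics/w4.png

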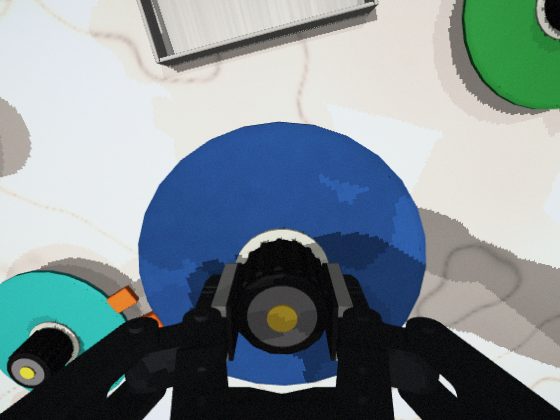

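The lid is lifted level. It spans columns 138–426 with its pin at (282,318), and the ear is partly hidden at (154,318). I'll measure its centre in the tool frame from the visible far arc, correcting for the finger occlusion.

```bash
cat >> h.py <<'E'
def lidfit(d,zt,rows=280,r=68):
    m=cv2.inRange(d["hsv"],np.array(BLUE[0]),np.array(BLUE[1])); n,L,st,_=cv2.connectedComponentsWithStats(m)
    i=1+np.argmax(st[1:,4]); c=max(cv2.findContours((L==i).astype(np.uint8),0,1)[0],key=len)[:,0]
    c=c[c[:,1]<rows]; P=plane(d,c,zt)[:,:2]
    hull=cv2.convexHull(c)[:,0]; P=plane(d,hull[hull[:,1]<rows-5],zt)[:,:2]
    f=lambda p:np.hypot(P[:,0]-p[0],P[:,1]-p[1])-p[2]
    s=least_squares(f,[*P.mean(0),r],loss="soft_l1",f_scale=.5); return s.x,np.abs(s.fun).max()
E
python3 - <<'E'
from h import *
np.set_printoptions(precision=3,suppress=True)
d=shot("wrist"); s=sense(); T=s["tcp_pos"]; print(T, "cam",-d["R"].T@d["t"])
for off in (-9,-7,-5): print(off,lidfit(d,T[2]+off))
for n in ("scene","side"):
    e=shot(n)
    for a,ce,bb,m in comps(e,*ORANGE,amin=5):
        p=plane(e,ce,T[2]-11)[0]
        if np.hypot(*(p[:2]-[487,-229]))<110: print(n,a,p)
    for a,ce,bb,m in comps(e,*YEL,amin=5):
        if np.hypot(*(ce-proj(e,[[487,-229,T[2]+33]])[0]))<15: print(n,"Y",plane(e,ce,T[2]+33)[0])
h=d["hsv"][:,:,:]; m=comps(d,*ORANGE)
for q in m: print(q[0],q[1],q[2])
E
```

```text
[ 486.027 -228.887  157.464] cam [ 468.938 -302.933  299.594]
-9 (array([ 486.658, -229.363,   67.039]), np.float64(0.300934942513706))
-7 (array([ 486.423, -230.337,   66.152]), np.float64(0.29693718977775063))
-5 (array([ 486.189, -231.31 ,   65.265]), np.float64(0.29293981108939704))
scene 24 [ 560.159 -209.535  146.464]
side 21 [ 562.255 -210.442  146.464]
side 25 [ 543.421 -281.398  146.464]
445 [119.951 300.227] [106 287  30  26]
85 [154.424 318.247] [144 312  19  16]
```

>>> carry_out(
  targets=[
    [0, 0, 0, -0.15, 0, -0.05, 1],
    [0, 0, 0, -0.5, 0, -0.1, 1],
    [0, 0, 0, -1.0, 0, -0.15, 1],
    [0, 0, 0, -1.6, 0, -0.2, 1],
    [0, 0, 0, -2.2, 0, -0.2, 1],
    [0, 0, 0, -2.8, 0, -0.2, 1],
    [0, 0, 0, -3.4, 0, -0.2, 1],
    [0, 0, 0, -4.0, 0, -0.2, 1],
  ],
)

```text
time_s: 9.1
tcp_pos: [542.8, 5.9, 170.0]
orientation: [3.141, 0.0, -1.808]
wrist_force: [0.3, -0.4, -4.2]
grip_width: 34.9
grip_force: 50.4
```

>>> carry_out(
  targets=[
    [0, 0, 0.2, -0.6, -0.01, 0, 1],
    [0, 0, 0.4, -1.2, -0.03, 0, 1],
    [0, 0, 0.6, -1.7, -0.05, 0, 1],
    [0, 0, 0.8, -2.1, -0.074, 0, 1],
    [0, 0, 0.98, -2.35, -0.074, 0, 1],
    [0, 0, 0.98, -2.42, -0.074, 0, 1],
    [0, 0, 0.98, -2.42, -0.074, 0, 1],
    [0, 0, 0.98, -2.42, -0.074, 0, 1],
  ],
)

```text
time_s: 10.1
tcp_pos: [581.1, 143.6, 170.0]
orientation: [3.141, -0.0, -1.945]
wrist_force: [-0.0, 0.4, -5.6]
grip_width: 34.7
grip_force: 50.4
```

```bash
python3 - <<'E'
from h import *
np.set_printoptions(precision=3,suppress=True)
d=shot("wrist","w5"); s=sense(); T=s["tcp_pos"]; print(T,s["orientation"],s["joints"][5],s["wrist_force"],s["ft_torque"])
for off in (-10,-7): print(off,lidfit(d,T[2]+off))
for a,ce,bb,m in comps(d,*ORANGE): print("w",a,ce,bb,plane(d,ce,T[2]-11)[0],plane(d,ce,84)[0])
for n in ("scene","side"):
    e=shot(n,n+"5")
    for a,ce,bb,m in comps(e,*ORANGE,amin=4):
        p=plane(e,ce,T[2]-12)[0]
        if np.hypot(*(p[:2]-[581,144]))<130: print(n,a,ce,p,plane(e,ce,84)[0])
E
```

```text
[581.158 143.549 170.052] [ 3.141 -0.    -1.946] -1.0768576327985362 [-0.624 -0.367 -3.906] [-0.039 -0.013  0.023]
-10 (array([581.281, 143.477,  67.208]), np.float64(0.3148299604841185))
-7 (array([580.734, 142.083,  65.878]), np.float64(0.3084537497629043))
w 600 [440.988 160.463] [424 145  35  32] [498.525 121.041 159.052] [471.415 144.66   84.   ]
w 86 [154.733 318.419] [145 312  18  16] [650.124 146.017 159.052] [697.57  181.919  84.   ]
scene 16 [302.938 151.312] [500.395  75.344 158.052] [472.11  128.236  84.   ]
scene 20 [351.5 156. ] [656.972 154.003 158.052] [638.698 211.924  84.   ]
scene 11 [348.545 172.545] [683.059  83.379 158.052] [666.452 136.785  84.   ]
side 13 [260.923 139.615] [660.562 153.712 158.052] [737.437 267.958  84.   ]
side 4 [259.5 158. ] [587.767  54.138 158.052] [657.385 158.458  84.   ]
side 5 [263.8 161. ] [588.718  31.012 158.052] [658.431 133.026  84.   ]
```

View pics/w5.png

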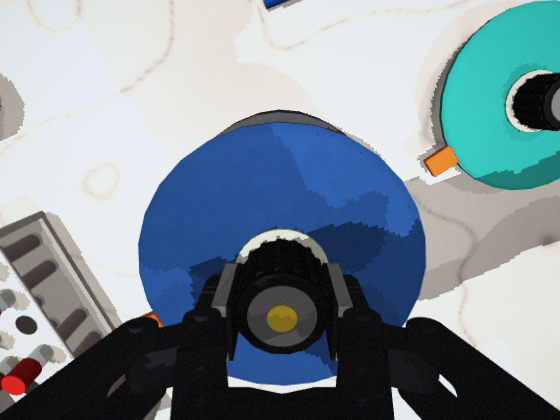

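The lid is over the rotor, with the same lid and ear pixels as before, so nothing slipped. I'll check the ear angle from its visible edge.

```bash
python3 - <<'E'
from h import *
np.set_printoptions(precision=3,suppress=True)
d=shot("wrist"); T=sense()["tcp_pos"]; h=d["hsv"]
m=(h[:,:,0]>3)&(h[:,:,0]<20)&(h[:,:,1]>110)&(h[:,:,2]>50)
for r in range(308,332): print(r,"".join("%4d"%h[r,c,2] if m[r,c] else "   ." for c in range(138,168)))
for off in (-10.5,-9):
    c,_=lidfit(d,T[2]+off)
    for u in (150,154,158):
        col=np.where(m[305:332,u])[0]; v=305+col.min()-.5
        p=plane(d,[[u,v]],T[2]+off)[0][:2]-c[:2]; R=np.hypot(*p); print(off,u,v,R,np.arctan2(p[1],p[0])+np.arcsin(8/R))
E
```

```text
308    .   .   .   .   .   .   .   .   .   .   .   .   .   .   .   .   .   .   .   .   .   .   .   .   .   .   .   .   .   .
309    .   .   .   .   .   .   .   .   .   .   .   .   .   .   .   .   .   .   .   .   .   .   .   .   .   .   .   .   .   .
310    .   .   .   .   .   .   .   .   .   .   .   .   .   .   .   .   .   .   .   .   .   .   .   .   .   .   .   .   .   .
311    .   .   .   .   .   .   .   .   .   .   .   .   .   .   .   .   .   .   .   .   .   .   .   .   .   .   .   .   .   .
312    .   .   .   .   .   .   .   .   .   .   .   . 118 100 110   .   .   .   .   .   .   .   .   .   .   .   .   .   .   .
313    .   .   .   .   .   .   .   .   .   . 116 104 109 113 119 116   .   .   .   .   .   .   .   .   .   .   .   .   .   .
314    .   .   .   .   .   .   . 104 114 104 111 112 114 135 156 164 157 118   .   .   .   .   .   .   .   .   .   .   .   .
315    .   .   .   .   . 112 116 104 112 113 118 134 163 188 209 208 197 170 117   .   .   .   .   .   .   .   .   .   .   .
316    .   .   . 110  98  85  86  92  94 113 167 189 214 220 227 227 218 201 163   .   .   .   .   .
[... 1512 characters left out ...]
   .   .   .
329    .   .   .   .   .   .   .   .   .   .   .   .   .   .   .   .   .   .   .   .   .   .   .   .   .   .   .   .   .   .
330    .   .   .   .   .   .   .   .   .   .   .   .   .   .   .   .   .   .   .   .   .   .   .   .   .   .   .   .   .   .
331    .   .   .   .   .   .   .   .   .   .   .   .   .   .   .   .   .   .   .   .   .   .   .   .   .   .   .   .   .   .
-10.5 150 311.5 68.83495007624198 0.0829759294142637
-10.5 154 313.5 67.48451331400324 0.11030267544743803
-10.5 158 317.5 66.7368015627355 0.15291218406388574
-9 150 311.5 68.15619728176667 0.08414114046737135
-9 154 313.5 66.81907606267461 0.11149154198827527
-9 158 317.5 66.07873657509421 0.15411457527720895
```

>>> carry_out(
  targets=[
    [0, 0, 0, 0, 0, 0.1, 1],
    [0, 0, 0, 0, 0, 0.3, 1],
    [0, 0, 0, 0, 0, 0.5, 1],
    [0, 0, 0, 0, 0, 0.7, 1],
    [0, 0, 0, 0, 0, 0.85, 1],
    [0, 0, 0, 0, 0, 0.97, 1],
    [0, 0, 0, 0, 0, 1.05, 1],
    [0, 0, 0, 0, 0, 1.08, 1],
  ],
)

```text
time_s: 11.3
tcp_pos: [581.3, 144.2, 105.1]
orientation: [3.141, -0.0, -1.945]
wrist_force: [-0.8, -0.2, -3.8]
grip_width: 34.5
grip_force: 50.4
```

```bash
python3 - <<'E'
from h import *
np.set_printoptions(precision=3,suppress=True)
d=shot("wrist","w6"); s=sense(); T=s["tcp_pos"]; print(T,s["wrist_force"],s["ft_torque"])
print(lidfit(d,T[2]-10))
e=shot("side"); f=shot("scene")
def crop(e,P,w,h,k): 
    u,v=map(int,proj(e,[P])[0]); return cv2.resize(e["image"][v-h:v+h,u-w:u+w,::-1],None,fx=k,fy=k,interpolation=cv2.INTER_CUBIC)
cv2.imwrite("pics/c6.png",np.hstack([crop(e,[600,144,90],40,50,5),crop(f,[600,144,90],40,50,5)]))
E
```

```text
[581.33  144.229 105.108] [ 0.096 -0.637 -5.197] [-0.014  0.007 -0.011]
(array([581.503, 144.001,  67.173]), np.float64(0.3069796370541269))
```

View pics/c6.png

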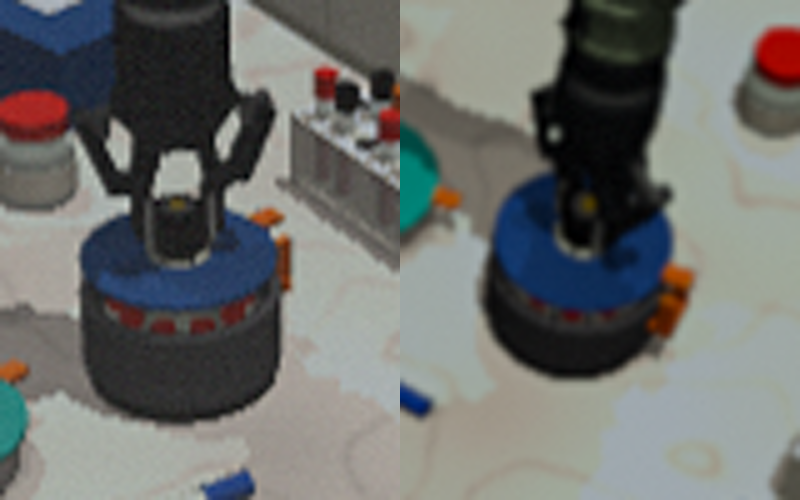

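The lid hovers over the rotor with its ear at (265,217) in the side crop, heading between the posts at (283,262). There is no contact force, so I'll lower gently.

>>> carry_out(
  targets=[
    [0, 0, 0, 0, 0, 0.03, 1],
    [0, 0, 0, 0, 0, 0.06, 1],
    [0, 0, 0, 0, 0, 0.09, 1],
    [0, 0, 0, 0, 0, 0.12, 1],
    [0, 0, 0, 0, 0, 0.15, 1],
    [0, 0, 0, 0, 0, 0.17, 1],
    [0, 0, 0, 0, 0, 0.18, 1],
    [0, 0, 0, 0, 0, 0.18, 1],
  ],
)

```text
time_s: 12.45
tcp_pos: [581.3, 144.2, 94.4]
orientation: [3.142, -0.0, -1.945]
wrist_force: [0.2, -0.3, -5.3]
grip_width: 34.5
grip_force: 50.4
```

>>> carry_out(
  targets=[
    [0, 0, 0, 0, 0, 0.01, 1],
    [0, 0, 0, 0, 0, 0.02, 1],
    [0, 0, 0, 0, 0, 0.03, 1],
    [0, 0, 0, 0, 0, 0.04, 1],
    [0, 0, 0, 0, 0, 0.05, 1],
    [0, 0, 0, 0, 0, 0.06, 1],
    [0, 0, 0, 0, 0, 0.06, 1],
    [0, 0, 0, 0, 0, 0.06, 1],
  ],
)

```text
time_s: 13.45
tcp_pos: [581.4, 144.2, 90.9]
orientation: [-3.141, 0.0, -1.945]
wrist_force: [1.3, -0.1, -3.9]
grip_width: 34.7
grip_force: 50.5
```

>>> carry_out(
  targets=[
    [0, 0, 0, 0, 0, 0.01, 1],
    [0, 0, 0, 0, 0, 0.02, 1],
    [0, 0, 0, 0, 0, 0.03, 1],
    [0, 0, 0, 0, 0, 0.04, 1],
    [0, 0, 0, 0, 0, 0.05, 1],
    [0, 0, 0, 0, 0, 0.05, 1],
    [0, 0, 0, 0, 0, 0.05, 1],
    [0, 0, 0, 0, 0, 0.05, 1],
  ],
)

```text
time_s: 14.45
tcp_pos: [581.4, 144.2, 87.9]
orientation: [-3.142, 0.0, -1.945]
wrist_force: [-0.3, -0.6, -3.4]
grip_width: 34.6
grip_force: 50.5
```

>>> carry_out(
  targets=[
    [0, 0, 0, 0, 0, 0.01, 1],
    [0, 0, 0, 0, 0, 0.02, 1],
    [0, 0, 0, 0, 0, 0.03, 1],
    [0, 0, 0, 0, 0, 0.035, 1],
    [0, 0, 0, 0, 0, 0.035, 1],
    [0, 0, 0, 0, 0, 0.035, 1],
    [0, 0, 0, 0, 0, 0.035, 1],
    [0, 0, 0, 0, 0, 0.035, 1],
  ],
)

```text
time_s: 15.45
tcp_pos: [581.4, 144.2, 85.8]
orientation: [-3.142, 0.0, -1.945]
wrist_force: [0.7, 0.3, -2.3]
grip_width: 35.1
grip_force: 50.5
```

>>> carry_out(
  targets=[
    [0, 0, 0, 0, 0, 0.01, 1],
    [0, 0, 0, 0, 0, 0.02, 1],
    [0, 0, 0, 0, 0, 0.025, 1],
    [0, 0, 0, 0, 0, 0.025, 1],
    [0, 0, 0, 0, 0, 0.025, 1],
    [0, 0, 0, 0, 0, 0.025, 1],
    [0, 0, 0, 0, 0, 0.025, 1],
    [0, 0, 0, 0, 0, 0.025, 1],
  ],
)

```text
time_s: 16.45
tcp_pos: [581.4, 144.2, 85.6]
orientation: [-3.141, 0.0, -1.945]
wrist_force: [-4.1, -0.2, 7.0]
grip_width: 34.8
grip_force: 51.3
```

```bash
cat >> h.py <<'E'
def pinz():
    "pin-top height from all cameras, axis point (581.4,144.2)"
    out={}; s=sense()
    for n in ("scene","side","wrist"):
        d=shot(n); zs=np.arange(105,140,.5); uv=proj(d,np.c_[np.full(len(zs),581.4),np.full(len(zs),144.2),zs])
        for a,ce,bb,m in comps(d,(18,90,60),(34,255,255),4):
            k=np.hypot(*(uv-ce).T)
            if k.min()<6: out[n]=(zs[k.argmin()],round(k.min(),1),a)
    return out
E
python3 - <<'E'
from h import *
np.set_printoptions(precision=3,suppress=True)
s=sense(); print(s["tcp_pos"],s["wrist_force"],s["ft_torque"],pinz())
d=shot("wrist"); print(lidfit(d,78))
E
```

```text
[581.426 144.227  85.571] [-4.132 -0.232  7.045] [-0.078  0.704 -0.086] {'side': (np.float64(119.5), np.float64(0.1), np.int32(8)), 'wrist': (np.float64(120.5), np.float64(0.7), np.int32(1016))}
(array([581.128, 142.93 ,  66.213]), np.float64(0.2876202491080164))
```

>>> carry_out(
  targets=[
    [0, 0, 0, 0, 0, -0.02, 0.4],
    [0, 0, 0, 0, 0, -0.02, 0.0],
    [0, 0, 0, 0, 0, -0.02, -0.2],
    [0, 0, 0, 0, 0, -0.02, -0.2],
    [0, 0, 0, 0, 0, -0.02, -0.2],
    [0, 0, 0, 0, 0, -0.02, -0.2],
    [0, 0, 0, 0, 0, -0.02, -0.2],
    [0, 0, 0, 0, 0, -0.02, -0.2],
  ],
)

```text
time_s: 17.65
tcp_pos: [581.3, 144.2, 85.5]
orientation: [3.142, -0.0, -1.945]
wrist_force: [0.5, 0.1, 0.4]
grip_width: 51.4
grip_force: 0.0
```

```bash
python3 - <<'E'
from h import *
np.set_printoptions(precision=3,suppress=True)
s=sense(); print(s["tcp_pos"],s["wrist_force"],s["ft_torque"],s["grip_width"],pinz())
d=shot("wrist","w7"); print(lidfit(d,78),lidfit(d,75))
e=shot("side"); f=shot("scene")
def crop(e,P,w,h,k): 
    u,v=map(int,proj(e,[P])[0]); return cv2.resize(e["image"][v-h:v+h,u-w:u+w,::-1],None,fx=k,fy=k,interpolation=cv2.INTER_CUBIC)
cv2.imwrite("pics/c7.png",np.hstack([crop(e,[600,144,80],36,40,6),crop(f,[600,144,80],30,40,6)]))
E
```

```text
[581.305 144.201  85.477] [0.518 0.051 0.364] [0.003 0.049 0.036] 51.40437375355348 {'scene': (np.float64(122.0), np.float64(0.2), np.int32(5)), 'side': (np.float64(120.0), np.float64(0.2), np.int32(9)), 'wrist': (np.float64(120.5), np.float64(0.7), np.int32(1010))}
(array([581.133, 142.905,  66.181]), np.float64(0.252985655721119)) (array([581.681, 144.301,  67.512]), np.float64(0.2581552948497148))
```

View pics/c7.png

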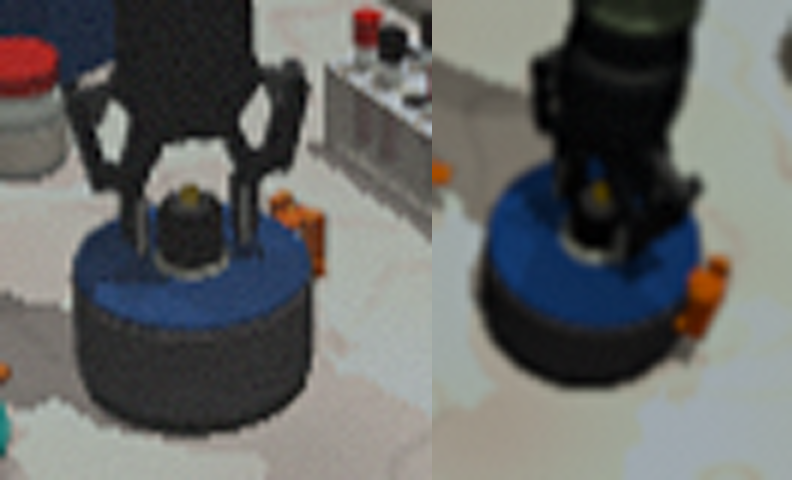

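The lid is down flush, its ear at (283,205) lies between the posts, and the pin is at about 120–122 mm, which is mouth rather than crossed. That was picture 11, one over the allowed 10, so I'll view no more and go on with numbers only. I'll regrip now.

>>> carry_out(
  targets=[
    [0, 0, 0, 0, 0, 0, 0.1],
    [0, 0, 0, 0, 0, 0, 0.3],
    [0, 0, 0, 0, 0, 0, 0.6],
    [0, 0, 0, 0, 0, 0, 1],
    [0, 0, 0, 0, 0, 0, 1],
    [0, 0, 0.5, 0, 0, 0, 1],
    [0, 0, 1.2, 0, 0, 0, 1],
    [0, 0, 1.9, 0, 0, 0, 1],
  ],
  squeeze=40,
)

```text
time_s: 18.95
tcp_pos: [581.5, 144.1, 85.7]
orientation: [-3.141, 0.0, -2.213]
wrist_force: [0.3, -0.7, 2.9]
grip_width: 35.0
grip_force: 39.9
```

```bash
cat >st.py <<'E'
from h import *
np.set_printoptions(precision=3,suppress=True)
p=pinz(); s=sense(); print(s["time_s"],s["tcp_pos"],s["orientation"][2],s["wrist_force"],s["ft_torque"],s["joints"][5],{k:float(v[0]) for k,v in p.items()})
E
python3 st.py
```

```text
19.1 [581.508 144.143  85.665] -2.2088661318733758 [-0.218  0.022  3.522] [-0.076  0.092 -0.001] -0.8128314935728048 {'side': 120.0, 'wrist': 120.5}
```

>>> carry_out(
  targets=[
    [0, 0, 0.5, 0, 0, 0, 1],
    [0, 0, 1.0, 0, 0, 0, 1],
    [0, 0, 1.5, 0, 0, 0, 1],
    [0, 0, 2.0, 0, 0, 0, 1],
    [0, 0, 2.5, 0, 0, 0, 1],
    [0, 0, 3.0, 0, 0, 0, 1],
    [0, 0, 3.5, 0, 0, 0, 1],
    [0, 0, 4.0, 0, 0, 0, 1],
  ],
)

```text
time_s: 20.1
tcp_pos: [581.6, 144.0, 85.7]
orientation: [-3.141, 0.0, -2.769]
wrist_force: [-1.5, -1.1, 3.1]
grip_width: 34.7
grip_force: 39.9
```

```bash
python3 st.py
```

```text
20.25 [581.599 144.021  85.673] -2.766873546025681 [-0.705 -1.3    2.677] [-0.284  0.055 -0.001] -0.25492158927719 {'side': 119.0, 'wrist': 119.0}
```

>>> carry_out(
  targets=[
    [0, 0, 0.5, 0, 0, 0, 1],
    [0, 0, 1.0, 0, 0, 0, 1],
    [0, 0, 1.5, 0, 0, 0, 1],
    [0, 0, 2.0, 0, 0, 0, 1],
    [0, 0, 2.5, 0, 0, 0, 1],
    [0, 0, 3.0, 0, 0, 0, 1],
    [0, 0, 3.5, 0, 0, 0, 1],
    [0, 0, 4.0, 0, 0, 0, 1],
  ],
)

```text
time_s: 21.25
tcp_pos: [581.6, 143.9, 85.7]
orientation: [-3.141, 0.001, 2.956]
wrist_force: [0.5, -2.0, 4.0]
grip_width: 34.7
grip_force: 40.0
```

```bash
python3 st.py
```

```text
21.4 [581.593 143.894  85.643] 2.9579555687032273 [ 0.289 -2.87   4.114] [-0.44   0.006 -0.049] 0.3033586896474203 {'wrist': 117.0}
```

>>> carry_out(
  targets=[
    [0, 0, 0.4, 0, 0, 0, 1],
    [0, 0, 0.8, 0, 0, 0, 1],
    [0, 0, 1.2, 0, 0, 0, 1],
    [0, 0, 1.6, 0, 0, 0, 1],
    [0, 0, 2.0, 0, 0, 0, 1],
    [0, 0, 2.4, 0, 0, 0, 1],
    [0, 0, 2.4, 0, 0, 0, 1],
    [0, 0, 2.4, 0, 0, 0, 1],
  ],
)

```text
time_s: 22.4
tcp_pos: [581.6, 143.8, 85.7]
orientation: [-3.141, 0.001, 2.622]
wrist_force: [0.3, -3.8, 5.2]
grip_width: 35.1
grip_force: 40.1
```

```bash
python3 st.py
```

```text
22.55 [581.574 143.814  85.669] 2.621946803885648 [-0.156 -3.035  4.722] [-0.726 -0.008  0.021] 0.6393322837841708 {'wrist': 116.0}
```

>>> carry_out(
  targets=[
    [0, 0, 0.3, 0, 0, 0, 1],
    [0, 0, 0.6, 0, 0, 0, 1],
    [0, 0, 0.9, 0, 0, 0, 1],
    [0, 0, 1.2, 0, 0, 0, 1],
    [0, 0, 1.5, 0, 0, 0, 1],
    [0, 0, 1.5, 0, 0, 0, 1],
    [0, 0, 1.5, 0, 0, 0, 1],
    [0, 0, 1.5, 0, 0, 0, 1],
  ],
)

```text
time_s: 23.55
tcp_pos: [581.5, 143.8, 85.6]
orientation: [-3.141, 0.001, 2.412]
wrist_force: [-0.1, -3.4, 5.2]
grip_width: 34.4
grip_force: 40.1
```

```bash
python3 st.py
```

```text
23.7 [581.542 143.752  85.666] 2.412250726226482 [-1.127 -3.756  5.89 ] [-0.668  0.09  -0.046] 0.8489607227500641 {'scene': 119.0, 'wrist': 115.5}
```

>>> carry_out(
  targets=[
    [0, 0, 0.3, 0, 0, 0, 1],
    [0, 0, 0.6, 0, 0, 0, 1],
    [0, 0, 0.9, 0, 0, 0, 1],
    [0, 0, 1.2, 0, 0, 0, 1],
    [0, 0, 1.5, 0, 0, 0, 1],
    [0, 0, 1.5, 0, 0, 0, 1],
    [0, 0, 1.5, 0, 0, 0, 1],
    [0, 0, 1.5, 0, 0, 0, 1],
  ],
)

```text
time_s: 24.7
tcp_pos: [581.5, 143.7, 85.7]
orientation: [-3.141, 0.001, 2.203]
wrist_force: [0.3, -3.3, 5.9]
grip_width: 34.9
grip_force: 40.1
```

```bash
python3 st.py
```

```text
24.85 [581.509 143.759  85.652] 2.2028590922168294 [-0.245 -3.028  5.631] [-0.714  0.052 -0.059] 1.0584037029871538 {'scene': 119.0, 'wrist': 115.0}
```

>>> carry_out(
  targets=[
    [0, 0, 0.3, 0, 0, 0, 1],
    [0, 0, 0.6, 0, 0, 0, 1],
    [0, 0, 0.9, 0, 0, 0, 1],
    [0, 0, 1.2, 0, 0, 0, 1],
    [0, 0, 1.2, 0, 0, 0, 1],
    [0, 0, 1.2, 0, 0, 0, 1],
    [0, 0, 1.2, 0, 0, 0, 1],
    [0, 0, 1.2, 0, 0, 0, 1],
  ],
)

```text
time_s: 25.85
tcp_pos: [581.4, 143.7, 85.6]
orientation: [-3.141, 0.001, 2.035]
wrist_force: [-0.6, -3.8, 5.3]
grip_width: 34.5
grip_force: 40.1
```

```bash
python3 st.py; python3 -c "
from rig import *
for i in range(4):
  get_image('side'); s=sense(); print(s['ft_torque'],s['effort'][5])"
```

```text
26.0 [581.461 143.727  85.673] 2.035546898655388 [-0.802 -3.636  5.933] [-0.763  0.069  0.037] 1.225708905862346 {'scene': 119.0, 'wrist': 115.0}
[-0.75421871  0.08050017  0.05851548] 0.04565949202515185
[-0.76183817  0.10106773  0.04418662] 0.04564687376841903
[-0.76217942  0.07732698  0.08759028] 0.045677031157538295
[-0.74187009  0.07007109  0.01106757] 0.045682311756536365
```

>>> carry_out(
  targets=[
    [0, 0, 0.3, 0, 0, 0, 1],
    [0, 0, 0.6, 0, 0, 0, 1],
    [0, 0, 0.9, 0, 0, 0, 1],
    [0, 0, 1.2, 0, 0, 0, 1],
    [0, 0, 1.2, 0, 0, 0, 1],
    [0, 0, 1.2, 0, 0, 0, 1],
    [0, 0, 1.2, 0, 0, 0, 1],
    [0, 0, 1.2, 0, 0, 0, 1],
  ],
)

```text
time_s: 27.2
tcp_pos: [581.4, 143.7, 85.7]
orientation: [-3.142, 0.001, 1.868]
wrist_force: [-0.9, -3.8, 6.1]
grip_width: 34.8
grip_force: 40.2
```

```bash
sed -i 's/,s\["joints"\]\[5\]/,s["joints"][5],"eff",s["effort"][5]/' st.py; python3 st.py
```

```text
27.35 [581.407 143.704  85.653] 1.8681463792328468 [-0.31  -3.626  4.395] [-0.772  0.079  0.121] 1.3931090172513774 eff 0.13099847361445427 {'scene': 119.0, 'side': 116.0, 'wrist': 114.5}
```

>>> carry_out(
  targets=[
    [0, 0, 0.2, 0, 0, 0, 1],
    [0, 0, 0.4, 0, 0, 0, 1],
    [0, 0, 0.6, 0, 0, 0, 1],
    [0, 0, 0.8, 0, 0, 0, 1],
    [0, 0, 1.0, 0, 0, 0, 1],
    [0, 0, 1.2, 0, 0, 0, 1],
    [0, 0, 1.4, 0, 0, 0, 1],
    [0, 0, 1.4, 0, 0, 0, 1],
  ],
)

```text
time_s: 28.35
tcp_pos: [581.4, 143.7, 85.7]
orientation: [3.141, 0.001, 1.673]
wrist_force: [-0.7, -3.9, 5.3]
grip_width: 35.3
grip_force: 40.2
```

```bash
python3 st.py
```

```text
28.5 [581.427 143.714  85.651] 1.6730045788337258 [-0.343 -3.476  6.327] [-0.76   0.075  0.22 ] 1.5882901007911225 eff 0.23541133850812912 {'scene': 118.5, 'side': 116.0, 'wrist': 114.5}
```

>>> carry_out(
  targets=[
    [0, 0, 0, 0, 0, 0, 0.2],
    [0, 0, 0, 0, 0, 0, -0.1],
    [0, 0, 0, 0, 0, 0, -0.3],
    [0, 0, 0, 0, 0, 0, -0.3],
    [0, 0, 0, 0, 0, 0, -0.3],
    [0, 0, 0, 0, 0, -0.1, -0.3],
    [0, 0, 0, 0, 0, -0.3, -0.3],
    [0, 0, 0, 0, 0, -0.6, -0.3],
  ],
)

```text
time_s: 29.5
tcp_pos: [581.2, 144.2, 122.3]
orientation: [-3.141, -0.0, 1.671]
wrist_force: [0.4, -0.5, 0.2]
grip_width: 55.5
grip_force: 0.0
```

>>> carry_out(
  targets=[
    [0, 0, 0, 0, 0, -0.3, -0.3],
    [0, 0, 0, 0, 0, -0.6, -0.3],
    [0, 0, 0, 0, 0, -0.9, -0.3],
    [0, 0, 0, 0, 0, -1.2, -0.3],
    [0, 0, 0, 0, 0, -1.5, -0.3],
    [0, 0, 0, 0, 0, -1.7, -0.3],
    [0, 0, 0, 0, 0, -1.7, -0.3],
    [0, 0, 0, 0, 0, -1.7, -0.3],
  ],
)

```text
time_s: 30.5
tcp_pos: [581.0, 144.2, 223.0]
orientation: [-3.141, 0.0, 1.671]
wrist_force: [-0.1, 0.5, -0.6]
grip_width: 55.8
grip_force: 0.0
```

```bash
python3 st.py; python3 -c "
from h import *
d=shot('wrist'); print(lidfit(d,75,rows=420))
for a,ce,bb,m in comps(d,*ORANGE): print(a,ce,plane(d,ce,78)[0])
for n in ('scene','side'):
  e=shot(n)
  for a,ce,bb,m in comps(e,*BLUE,amin=20):
    p=plane(e,ce,8)[0]
    if np.hypot(*(p[:2]-[535,-10]))<60: print(n,'marker',p)
"
```

```text
30.65 [580.853 144.135 222.681] 1.6713057997994745 [ 0.662 -0.254  0.493] [0.097 0.023 0.03 ] 1.590216874867443 eff -5.028349278290989e-05 {'scene': 119.5, 'side': 116.5, 'wrist': 114.5}
(array([581.90419022, 144.85328711,  67.51888291]), np.float64(1.0515762700364348))
400 [146.49   156.5125] [469.24316692 167.5154561   78.        ]
136 [378.95588235 180.82352941] [659.08394168 166.5544348   78.        ]
470 [374.45106383 196.87021277] [657.81033173 152.73699162  78.        ]
111 [376.56756757 216.02702703] [662.57534445 136.37653871  78.        ]
62 [557.35483871 251.16129032] [828.5312789  120.29550477  78.        ]
scene marker [5.20415835e+02 2.67829169e-01 8.00000000e+00]
side marker [525.33381401  -1.28851729   8.        ]
```

```bash
python3 -c "
from rig import *
print(hand_in())"
```

```text
the job is handed in; nothing more can be done
None
```

The lid is on with its ear between the posts, the knob is home and snug (about 0.23 N m), the gripper has let go, and the job was handed in at about 31 s; I viewed 11 pictures, one over the limit of 10.

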